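Square a terminal block against two fences, then load it in the carrier

ROBOT

A 6-joint arm with a two-finger parallel gripper is mounted at the origin on a cart in front of the work surface, level with it; the furniture and walls round the work are solid. World frame = base frame: x ahead of the robot, y to its left, z up, the work surface at z = 0. Lengths are in m, angles in rad, forces in N, time in s.
With the tool pointing down it reaches from about 0.35 to 0.775 m from the base axis. Payload 5.5 kg.
Tool frame: the origin (TCP) lies between the finger pads; the fingertips stand 17 mm ahead of it and the grasp point (between the pads) lies 2 mm behind it (env.finger_overhang is the distance from the TCP to the fingertips, in m); z points along the fingers, y is the line along which they close (so a half turn about z gives the same grasp; the last joint's range is limited). The gripper opens to 85 mm and grips with 20 to 120 N. Pads are 22 mm wide; open, the fingers measure 114 mm over their backs; the gripper's body (76 mm by 85 mm) begins 54 mm behind the grasp point. The pads swing forward as they close: fully open they stand 13 mm farther back than shut.
Start: joints at [-1.415, 0.313, 0.046, 1.304, 0, 1.431], TCP at [0.168, -0.55, 0.248] pointing down, gripper open.
Joint ranges: [-2.76, 2.76], [-0.86, 1.69], [-1.03, 1.26], [-2.2, 2.34], [-1.47, 1.5], [-3.14, 3.14]. Speed limits (rad/s): [2.57, 2.57, 3.14, 3.14, 3.14, 3.14].

INTERFACE

Orientations are given as a unit quaternion [w, x, y, z].
In Python, from workcell import env gives the robot as it stands. The module is installed in compiled form; this text tells all that it offers.
- The arm moves only by the shell command python3 -m pendant 'ROWS' [FORCE]. ROWS is JSON, a list of rows, each a list of 5 numbers: the gripper's target within -1 to 1 (fully open at 1, half-way at 0, shut at -1), then the shift along the tool's x, y, z in m, then the turn about the tool's z in rad. A call has 1 to 8 rows; each row shifts and turns the commanded pose from where the row before left it, along the tool's axes as they then stand; what a row does not reach is not made up. A row lasts 1/8 s, in which the tool goes at most 62.5 mm and 10.7 degrees, less where a joint would pass 70% of its speed; a pose out of reach is approached as far as the arm can. A call with a gripper value outside its range is refused whole. The fingers move at their own pace and stop on an object; FORCE is the grip in N (left out, the last holds). Time passes only in rows, so rows that do not move let the fingers close. It gives the time, the measured TCP pose, the force, the opening and the grip force at its end, in the units of the state.
- env.get_state(): the state, without advancing time (a new reading comes with each control period).
- env.read_camera(name): name is "scene" or "top" or "wrist"; returns the picture (384x512x3 uint8, red, green, blue); there is no depth.
- env.calibration(name): a dict with "K" (3x3 intrinsics, pixels), "distortion" ([k1, k2, p1, p2, k3] as OpenCV has them; the pictures are not rectified), "T" (4x4, takes a point from camera to world coordinates); the wrist camera has in their place "tool_from_camera" (4x4, takes a point from camera to tool coordinates, whose origin is the TCP and whose axes are the flange's). Camera axes: x right, y down, z forward; pixel columns grow to the right and rows downward; lengths in m; the calibration is good to about 2 mm. A picture is of the moment at which its call begins: read the wrist's pose just before it. calibration takes no time and is no camera call.
- env.hand_in(): hands the job in; it is judged then, once.
Trained networks look in the newest picture that a camera, given by its name, has taken for a name from the list of things; names that differ only in an ending like _2 or _b are one class to them, and where a whole thing is asked for, a point or a joint stands for the part that bears it (a point fixed in the world has none). Each returns a list of dicts, best first, with "score" (0 to 1); they miss things now and then, are a little off and sometimes report something else, mostly with a low value. They report only what shows in the picture. A call takes as long as a camera call. They do not tell look-alikes from the thing itself.
- env.recognise(camera, label): "centre" ([column, row] in pixels, amid what is visible of it).
The state is a dict: "clock": time; "joint_pos": joint angles; "qvel": joint speeds; "tau": joint torques, N m; "tcp_pos": TCP position; "orientation": TCP orientation; "wrist_force": force on the tool from outside, world axes, zero at the start; "ft_torque": the same for the moment, N m; "finger_gap": finger opening in m; "grip_force": force on a finger pad.
Only numpy, scipy, OpenCV 4.12 (cv2) and the standard library are available. Lean on these libraries where they do the work, as an engineer would, in place of code of your own. Each camera call takes 0.05 s, during which the arm holds its last target. There are 200 camera calls.

TASK

The brown terminal block lies askew on the grey squaring plate: push it until it is flush against both aluminium fences (its long side on the far, longer fence, its end on the left, shorter one) and take the fingers off it, so that it lies there square. Then pick it up and set it down, upright and fully flat, in the nest of the blue carrier. Leave the spool, the brass weight and the screwdriver where they are.

Things in the scene. Friction and masses are not known exactly. Their poses are not given: they have to be found in the camera images.
- terminal_block: Loose brown block 44 x 76 x 26 mm (x, y, z), about 160 g, with four flush brass screw heads in a row on its top face. Origin: centre of its underside; z up, y along its length. Starts flat on the squaring plate, clear of both fences, turned up to 0.35 rad from the plate's axes. Either end may lead (it is symmetric).
- squaring_plate: Fixed grey bed 150 x 170 x 8 mm (x, y, z), origin at the centre of its underside, top at z = 8 mm. Two aluminium fences 15 mm thick stand 10 mm above the bed (tops at z = 18 mm): the far, longer one has its inner face at x = +60 mm and runs from y = -85 to +45 mm; the left, shorter one has its inner face at y = +70 mm and runs from x = -75 to +35 mm. The near (-x) and right (-y) edges are open.
- fence_corner (a point): Point on the bed top where the inner faces of the two fences would meet (the fences stop short of the corner, leaving an open gap); axes as the squaring plate's.
- squared_spot (a point): Where the block's origin lies once it is flush on both fences: x = 38, y = 32, z = 8 mm in the squaring plate's frame, the block's y parallel to the plate's y. Its upper 16 mm then stand above the fences, so it can be gripped across its 44 mm width with one finger above the far fence.
- carrier: Fixed blue carrier, base 76 x 136 x 6 mm (x, y, z), origin at the centre of its underside. On it an aluminium rim 8 mm wide, 5 mm high (top at z = 11 mm), encloses a rectangular nest 52 x 84 mm (x, y): 4 mm clearance round the block, whose length goes along the carrier's y, either way round.
- nest (a point): Centre of the nest's floor, 6 mm above the carrier's underside; axes as the carrier's. The block's origin belongs here.
- spool: Loose small spool of copper-coloured wire with black flanges, 48 mm diameter, 42 mm tall, standing beyond the squaring plate; origin at the centre of its underside. Leave alone.
- brass_weight: Loose pale brass weight with a knob, 28 mm diameter, 27 mm tall, standing beyond the carrier, right of the squaring plate; origin at the centre of its underside. Leave alone.
- screwdriver: Loose yellow precision screwdriver, 18 x 128 x 13 mm, lying along its own y on the near side of the bench; origin at its centre underneath. Leave alone.
Things that resemble listed ones, but are neither listed nor needed, are in the scene too. Of the things like the terminal_block, leave any that is purple; of the rest the larger one is meant.

How it is judged:
By the outcome, as a careful person would: the job done as asked, in the order asked, and still so for the second after the job is handed in, with the robot touching nothing.
It also fails if it takes over 67 s, if anything falls off the work surface, if the arm or the gripper's body presses on something with over 40 N, if the wrist force passes 120 N, or if a joint passes its speed limit or range.

## Working session

There is one attempt and no reset: what is moved stays moved. The work goes in short steps, Python scripts to look and compute and a shell command to move; the robot and the scene stay as the last step left them, time stands still between calls to the robot, and variables do not carry over. Pictures are saved under pics/ and viewed, at most 10 in all, crops included, and the job is handed in when it is done.

```bash
mkdir -p pics; python3 - <<'E'
from workcell import env
import cv2,numpy as np
s=env.get_state();print(s)
for c in("top","scene"):
    im=env.read_camera(c);cv2.imwrite(f"pics/{c}0.png",im[:,:,::-1])
    k=env.calibration(c);print(c,np.round(k["K"],1).tolist(),k["distortion"],np.round(k["T"],3).tolist())
    for l in("terminal_block","squaring_plate","carrier","spool","brass_weight","screwdriver"):
        print(l,[(np.round(d["centre"]).tolist(),round(d["score"],2)) for d in env.recognise(c,l)])
print(env.calibration("wrist"))
E
```

```text
{'clock': 0.0, 'joint_pos': array([-1.41456848e+00,  3.13990098e-01,  4.49867245e-02,  1.30359301e+00,
       -1.87794735e-05,  1.43118185e+00]), 'qvel': array([-0.00104398, -0.00010749, -0.00198906, -0.00090617,  0.00199403,
       -0.00183547]), 'tau': array([-7.88141188e-04, -4.80629325e+01,  2.98530579e+01,  1.93131482e-02,
       -1.11871020e-04,  2.76541124e-05]), 'tcp_pos': array([ 0.16754189, -0.54955361,  0.24741787]), 'orientation': array([-8.99919071e-04,  9.89079197e-01,  1.47382264e-01, -1.68655768e-05]), 'wrist_force': array([ 0.57131961, -0.4792274 ,  0.12523076]), 'ft_torque': array([-0.00275406, -0.02202933, -0.03744401]), 'grip_force': 0.0, 'finger_gap': 0.08547151464321899}
top [[396.4, 0.0, 260.0], [0.0, 396.4, 190.2], [0.0, 0.0, 1.0]] [0.0074933 0.        0.        0.        0.       ] [[-0.012, -0.999, 0.041, 0.471], [-1.0, 0.012, 0.007, -0.144], [-0.007, -0.041, -0.999, 0.883], [0.0, 0.0, 0.0, 1.0]]
terminal_block [([242.0, 253.0], 0.84), ([184.0, 253.0], 0.73), ([217.0, 192.0], 0.67)]
squaring_plate [([207.0, 175.0], 0.94)]
carrier [([329.0, 205.0], 0.9)]
spoo
[... 543 characters left out ...]
 180.0], 0.6)]
brass_weight [([299.0, 212.0], 0.45)]
screwdriver [([243.0, 267.0], 0.67)]
{'K': array([[337.25839059,   0.        , 253.78239164],
       [  0.        , 337.25839059, 188.84284107],
       [  0.        ,   0.        ,   1.        ]]), 'distortion': array([-0.08202118,  0.        ,  0.        ,  0.        ,  0.        ]), 'tool_from_camera': array([[-5.08489982e-04, -9.57461015e-01, -2.88562204e-01,
         7.40747584e-02],
       [ 9.99999576e-01, -2.65183606e-04, -8.82259695e-04,
        -1.96857661e-04],
       [ 7.68207297e-04, -2.88562530e-01,  9.57460744e-01,
        -1.25791098e-01],
       [ 0.00000000e+00,  0.00000000e+00,  0.00000000e+00,
         1.00000000e+00]])}
```

```bash
python3 - <<'E'
import cv2
i=cv2.imread("pics/top0.png")[50:310,130:400];cv2.imwrite("pics/top0c.png",cv2.resize(i,None,fx=2.2,fy=2.2,interpolation=cv2.INTER_CUBIC))
E
```

```text
(no output)
```

View pics/top0c.png

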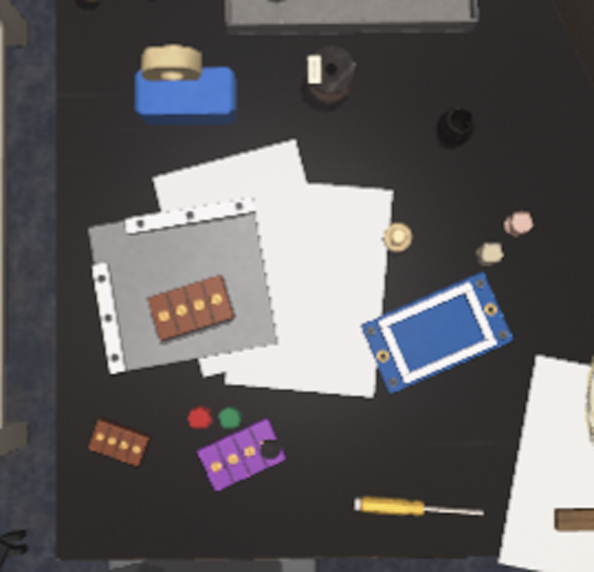

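View pics/scene0.png

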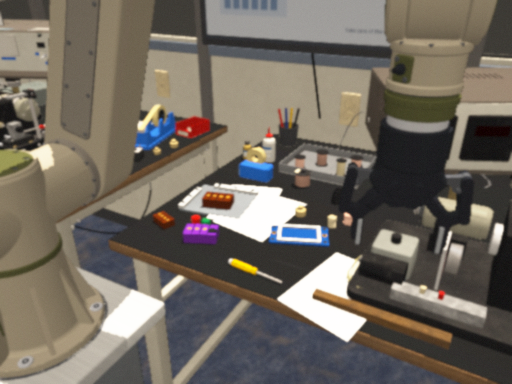

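The top view shows the brown block on the plate at about (217,190). The purple block (242,253) and the small brown block (184,253) are decoys. The carrier is at (329,205). Next I'll get coarse poses from the top view.

```bash
cat > h.py <<'E'
import cv2,numpy as np
from workcell import env
from scipy.spatial.transform import Rotation as R
def camT(c,s=None):
    k=env.calibration(c)
    if c!="wrist": return k,np.array(k["T"])
    q=s["orientation"];T=np.eye(4);T[:3,:3]=R.from_quat([q[1],q[2],q[3],q[0]]).as_matrix();T[:3,3]=s["tcp_pos"]
    return k,T@np.array(k["tool_from_camera"])
def p2w(c,px,z,s=None):
    k,T=camT(c,s)
    u=cv2.undistortPoints(np.array(px,float).reshape(-1,1,2),k["K"],np.array(k["distortion"])).reshape(-1,2)
    d=np.c_[u,np.ones(len(u))]@T[:3,:3].T
    return T[:3,3]+d*((z-T[2,3])/d[:,2])[:,None]
def w2p(c,P,s=None):
    k,T=camT(c,s);Ti=np.linalg.inv(T)
    return cv2.projectPoints(np.array(P,float)@Ti[:3,:3].T+Ti[:3,3],np.zeros(3),np.zeros(3),k["K"],np.array(k["distortion"]))[0].reshape(-1,2)
def yaw(s): q=s["orientation"];return 2*np.arctan2(q[2],q[1])
E
python3 - <<'E'
from h import *
f=lambda L:[(130+a/2.2,50+b/2.2) for a,b in L]
print(env.finger_overhang)
def show(n,L,z):
    P=p2w("top",f(L),z)[:,:2];print(n,np.round(P,4).tolist())
    return P
# block top corners TL,TR,BR,BL
B=show("block",[(148,297),(226,276),(234,318),(160,339)],.034);print(B.mean(0))
d=B[0]-B[1];print("yaw",np.arctan2(-d[0],d[1]),np.linalg.norm(d))
C=show("carrier",[(362,325),(485,274),(512,338),(392,392)],.006);print(C.mean(0))
d=C[0]-C[1]+C[3]-C[2];print("yaw",np.arctan2(-d[0],d[1]),np.linalg.norm(d)/2)
P=show("plate bed TL TR BR BL",[(90,228),(255,199),(278,344),(110,373)],.010);print(P.mean(0))
d=P[0]-P[1]+P[3]-P[2];print("yaw",np.arctan2(-d[0],d[1]),np.linalg.norm(d)/2)
E
```

```text
0.017
block [[0.5189, -0.0034], [0.5385, -0.0797], [0.4974, -0.0871], [0.4778, -0.0148]]
[ 0.50811958 -0.04625221]
yaw 0.25117662069289487 0.07880115537625422
carrier [[0.4896, -0.2139], [0.5394, -0.3383], [0.4748, -0.3639], [0.4222, -0.2428]]
[ 0.48148533 -0.28972266]
yaw 0.3951662723754815 0.1330023080205975
plate bed TL TR BR BL [[0.5905, 0.0587], [0.6177, -0.1078], [0.4715, -0.1293], [0.4446, 0.039]]
[ 0.53110593 -0.03485342]
yaw 0.16034533958247627 0.16958081236493816
```

```bash
python3 -m pendant '[[1,0,0,0,-0.179],[1,0,0,0,-0.179],[1,0,0,0,-0.179],[1,0,0,0,-0.179],[1,0,0,0,-0.179],[1,0,0,0,-0.179],[1,0,0,0,-0.179],[1,0,0,0,-0.179]]' 30
python3 -m pendant '[[1,0.044,0.043,0,0],[1,0.044,0.043,0,0],[1,0.044,0.043,0,0],[1,0.044,0.043,0,0],[1,0.044,0.043,0,0],[1,0.044,0.043,0,0],[1,0.044,0.043,0,0],[1,0.044,0.043,0,0]]'
python3 -m pendant '[[1,0.044,0.043,0,0],[1,0.04,0.04,0,0],[1,0,0,0,0],[1,0,0,0,0]]'
python3 - <<'E'
from h import *
s=env.get_state();im=env.read_camera("wrist");cv2.imwrite("pics/w1.png",im[:,:,::-1])
print(s["clock"],s["tcp_pos"],yaw(s),s["orientation"],s["wrist_force"]); np.save("s1.npy",s,allow_pickle=True)
E
```

```text
clock: 1.7
tcp_pos: [0.1676, -0.5501, 0.2484]
orientation: [0.0, 0.647, 0.762, -0.0]
wrist_force: [0.3, 0.3, -0.4]
finger_gap: 0.0852
grip_force: 0.0
clock: 2.7
tcp_pos: [0.4533, -0.1469, 0.2487]
orientation: [0.001, 0.65, 0.76, 0.0]
wrist_force: [-0.5, -0.9, -0.2]
finger_gap: 0.0857
grip_force: 0.0
clock: 3.2
tcp_pos: [0.521, -0.0525, 0.2481]
orientation: [-0.0, 0.649, 0.761, -0.0]
wrist_force: [-0.4, -0.7, 1.0]
finger_gap: 0.0851
grip_force: 0.0
3.2 [ 0.52096459 -0.05247876  0.2481253 ] 1.7287645677556283 [-1.33869020e-04  6.49110089e-01  7.60694392e-01 -3.42310020e-04] [-0.39821155 -0.70447182  1.02533674]
```

View pics/w1.png

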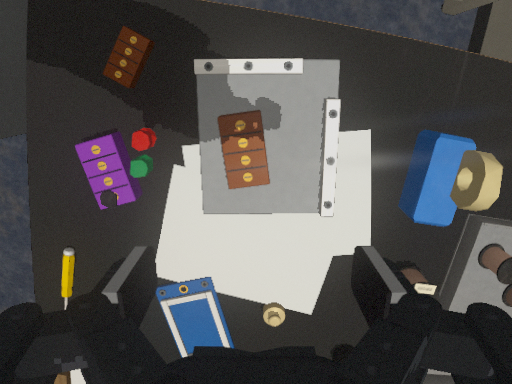

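The wrist view shows the plate almost aligned with the image: far fence inner edge near column 324, left fence inner edge near row 73. The block centre is at about (244,149), turned slightly. I'll refine the yaws with line fits.

```bash
python3 - <<'E'
from h import *
s=np.load("s1.npy",allow_pickle=True).item();im=cv2.imread("pics/w1.png");g=cv2.GaussianBlur(im,(3,3),0)
gray=g.max(2).astype(float)
def edge(a,lo,hi,sign):  # subpixel strongest edge in 1d
    d=sign*np.gradient(a)[lo:hi];i=int(np.argmax(d))
    if 0<i<len(d)-1:
        den=d[i-1]-2*d[i]+d[i+1];i=i+(0.5*(d[i-1]-d[i+1])/den if den else 0)
    return lo+i
def fit(P,z):
    W=p2w("wrist",P,z,s)[:,:2]
    for _ in range(3):
        vx,vy,x,y=cv2.fitLine(W.astype(np.float32),cv2.DIST_HUBER,0,.001,.001).ravel()
        r=np.abs((W-[x,y])@[-vy,vx]);W=W[r<max(.001,2*np.median(r))]
    return np.array([x,y]),np.array([vx,vy]),r.mean(),len(W)
def show(n,P,z):
    p,v,r,k=fit(P,z);a=np.arctan2(v[1],v[0])%(np.pi/2);a=a-np.pi/2 if a>.9 else a
    print(n,np.round(p,4),"yaw",round(a,4),"res",round(r*1e3,2),k);return p,a
f=show("far fence inner",[(edge(gray[r],305,335,1),r) for r in range(104,208)],.008)
f2=show("far fence outer",[(edge(gray[r],332,350,-1),r) for r in range(104,128)],.018)
l=show("left fence inner",[(c,edge(gray[:,c],64,84,-1)) for c in range(205,296)],.008)
l2=show("left fence outer",[(c,edge(gray[:,c],50,66,1)) for c in range(205,296)],.018)
# block: top face brown by saturation
hsv=cv2.cvtColor(im,cv2.COLOR_BGR2HSV)
m=((hsv[...,1]>90)&((hsv[...,0]<25)|(hsv[...,0]>170))).astype(np.uint8);m[:, :212]=0;m[:,275:]=0;m[:105]=0;m[195:]=0
m=cv2.morphologyEx(m,cv2.MORPH_CLOSE,np.ones((9,9)))
c=max(cv2.findContours(m,0,1)[0],key=cv2.contourArea)
W=p2w("wrist",c.reshape(-1,2),.034,s)[:,:2]
r=cv2.minAreaRect((W*1000).astype(np.float32));print("block",r)
o=im[30:360,60:400].copy();cv2.drawContours(o,[c-[60,30]],-1,(0,255,0),1);cv2.imwrite("pics/w1b.png",cv2.resize(o,None,fx=1.7,fy=1.7))
# carrier via outline
for z,t in((.006,0),):pass
E
```

```text
far fence inner [ 0.5966 -0.0353] yaw 0.1648 res 0.07 104
far fence outer [0.6017 0.0105] yaw 0.1594 res 0.06 24
left fence inner [0.5114 0.0364] yaw 0.162 res 0.06 90
left fence outer [0.5013 0.0487] yaw 0.1633 res 0.05 91
block ((509.06396484375, -41.66426086425781), (43.22100067138672, 76.3075180053711), 16.777507781982422)
```

View pics/w1b.png

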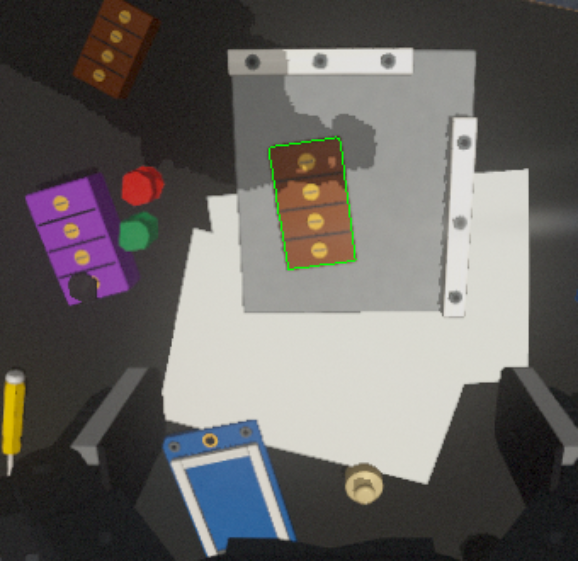

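```bash
python3 -m pendant '[[1,0.0126,-0.0102,0.02,-0.135],[1,0,0,0.05,0],[1,0,0,0.05,0],[1,0,0,0.05,0],[1,0,0,0.025,0],[1,0,0,0.0165,0],[1,0,0,0,0],[1,0,0,0,0]]' 30
python3 -m pendant '[[0,0,0,0,0],[0,0,0,0,0],[-0.3,0,0,0,0],[-0.3,0,0,0,0],[-0.3,0,0,0,0],[-0.3,0,0,0,0]]' 30
python3 - <<'E'
from h import *
s=env.get_state();im=env.read_camera("wrist");cv2.imwrite("pics/w2.png",im[:,:,::-1]);print(yaw(s))
E
```

```text
clock: 4.25
tcp_pos: [0.5094, -0.0429, 0.0377]
orientation: [0.001, 0.597, 0.802, 0.0]
wrist_force: [0.1, 0.0, -0.2]
finger_gap: 0.0855
grip_force: 0.0
clock: 5.0
tcp_pos: [0.5097, -0.0419, 0.0375]
orientation: [0.001, 0.597, 0.803, 0.0]
wrist_force: [-0.7, 0.1, 6.5]
finger_gap: 0.0433
grip_force: 31.5
1.8629851648949438
```

View pics/w2.png

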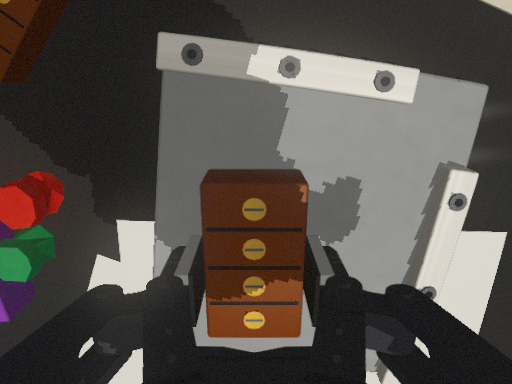

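```bash
python3 -m pendant '[[-0.3,0,0,0,0.065],[-0.3,0,0,0,0.065],[-0.3,0.008,0.012,0,0],[-0.3,0.008,0.012,0,0],[-0.3,0.008,0.012,0,0],[-0.3,0.006,0.012,0,0],[-0.3,0.003,0.010,0,0],[-0.3,0,0,0,0]]'
python3 -m pendant '[[-0.3,0,0.002,0,0],[-0.3,0,0.002,0,0],[-0.3,0,0,0,0]]'
```

```text
clock: 6.05
tcp_pos: [0.5621, 0.0003, 0.0376]
orientation: [0.001, 0.647, 0.762, 0.0]
wrist_force: [-0.1, 0.7, 5.7]
finger_gap: 0.0431
grip_force: 31.5
clock: 6.42
tcp_pos: [0.5638, 0.0006, 0.0376]
orientation: [-0.0, 0.648, 0.762, -0.001]
wrist_force: [-5.7, -0.6, 11.1]
finger_gap: 0.0429
grip_force: 32.1
```

```bash
python3 -m pendant '[[-0.3,0,0.0015,0,0],[-0.3,0,0,0,0]]'
python3 -m pendant '[[-0.3,0.002,0,0,0],[-0.3,0.002,0,0,0],[-0.3,0,0,0,0]]'
python3 -m pendant '[[-0.3,0.001,0,0,0],[-0.3,0.001,0,0,0],[-0.3,0,0,0,0]]'
```

```text
clock: 6.68
tcp_pos: [0.5652, 0.0009, 0.0376]
orientation: [-0.001, 0.648, 0.762, -0.001]
wrist_force: [-5.8, 0.2, 12.4]
finger_gap: 0.0434
grip_force: 32.1
clock: 7.05
tcp_pos: [0.5652, 0.003, 0.0376]
orientation: [0.001, 0.648, 0.762, -0.002]
wrist_force: [-4.2, -7.3, 8.5]
finger_gap: 0.0432
grip_force: 31.8
clock: 7.42
tcp_pos: [0.565, 0.0046, 0.0376]
orientation: [0.001, 0.648, 0.761, -0.002]
wrist_force: [-4.0, -8.3, 8.7]
finger_gap: 0.0432
grip_force: 31.8
```

```bash
python3 - <<'E'
from h import *
s=env.get_state();im=env.read_camera("wrist")
cv2.imwrite("pics/w3.png",cv2.resize(im[40:345,120:512,::-1],None,fx=1.9,fy=1.9))
E
```

```text
(no output)
```

View pics/w3.png

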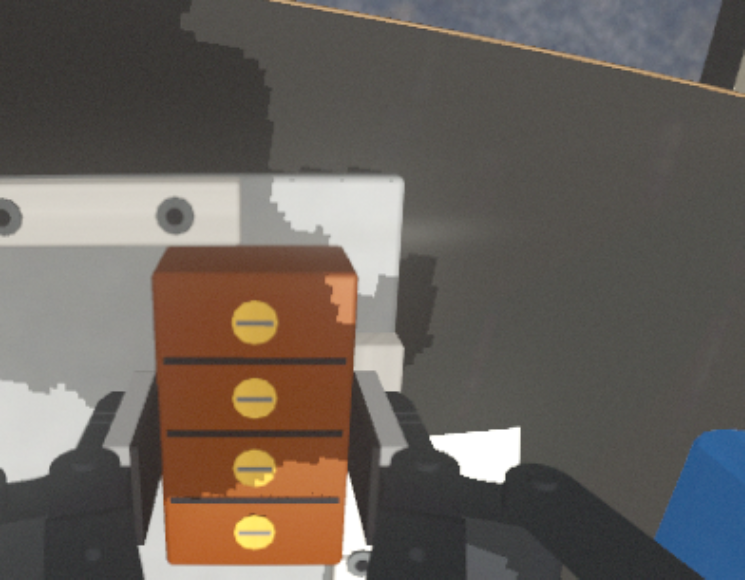

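The block's end reaches row 247, and the left fence's lower edge is at row 245. On the right it meets the far fence at about column 357. So it is nearly seated, and I'll press a bit further both ways.

```bash
python3 -m pendant '[[-0.3,0.0015,0,0,0],[-0.3,0.0015,0,0,0],[-0.3,0,0,0,0]]'
python3 -m pendant '[[-0.3,0,0.0015,0,0],[-0.3,0,0.0015,0,0],[-0.3,0,0,0,0]]'
```

```text
clock: 7.85
tcp_pos: [0.5647, 0.0063, 0.0376]
orientation: [0.002, 0.648, 0.761, -0.003]
wrist_force: [-4.6, -12.0, 7.7]
finger_gap: 0.0432
grip_force: 31.7
clock: 8.22
tcp_pos: [0.5649, 0.0064, 0.0377]
orientation: [0.001, 0.649, 0.761, -0.005]
wrist_force: [-12.9, -14.7, 16.0]
finger_gap: 0.0428
grip_force: 32.5
```

```bash
python3 -m pendant '[[0.1,0,0,0,0],[0.3,0,0,0,0],[0.6,0,0,0,0],[0.6,0,0,0,0],[0.6,0,0,-0.03,0],[0.6,0,0,-0.04,0],[0.6,0,0,-0.04,0],[0.6,0,0,0,0]]'
python3 -m pendant '[[0.6,-0.035,0,-0.03,0],[-1,-0.035,0,0,0],[-1,0,0,0,0],[-1,0,0,0,0]]'
python3 - <<'E'
from h import *
s=env.get_state();im=env.read_camera("wrist");cv2.imwrite("pics/w4.png",im[:,:,::-1]);np.save("s4.npy",s,allow_pickle=True)
print(s["tcp_pos"],yaw(s))
E
```

```text
clock: 9.22
tcp_pos: [0.5707, 0.0103, 0.1505]
orientation: [0.003, 0.647, 0.762, 0.002]
wrist_force: [0.6, -0.2, -0.4]
finger_gap: 0.0683
grip_force: 0.0
clock: 9.72
tcp_pos: [0.5786, -0.0583, 0.1756]
orientation: [-0.001, 0.648, 0.762, -0.0]
wrist_force: [-0.2, 0.8, 0.0]
finger_gap: 0.0135
grip_force: 0.0
[ 0.57855368 -0.05826148  0.17561513] 1.7326222566148186
```

View pics/w4.png

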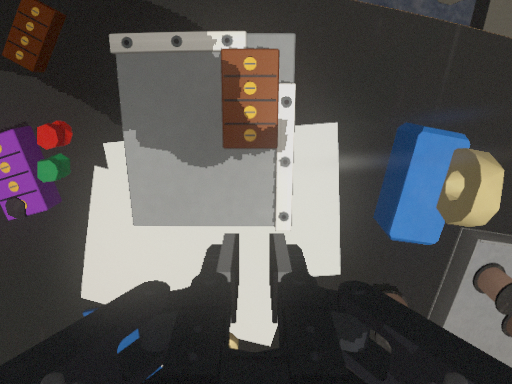

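The block now sits in the corner at about (250,98), apparently flush on both fences. I'll check its yaw and any gap numerically.

```bash
python3 - <<'E'
from h import *
s=np.load("s4.npy",allow_pickle=True).item();im=cv2.imread("pics/w4.png")
hsv=cv2.cvtColor(im,cv2.COLOR_BGR2HSV)
m=((hsv[...,1]>90)&((hsv[...,0]<25)|(hsv[...,0]>170))).astype(np.uint8);m[:, :212]=0;m[:,290:]=0;m[:40]=0;m[160:]=0
m=cv2.morphologyEx(m,cv2.MORPH_CLOSE,np.ones((9,9)))
c=max(cv2.findContours(m,0,1)[0],key=cv2.contourArea)
W=p2w("wrist",c.reshape(-1,2),.034,s)[:,:2];r=cv2.minAreaRect((W*1000).astype(np.float32));print("block",r,np.deg2rad(r[2]))
g=cv2.GaussianBlur(im,(3,3),0).max(2).astype(float)
L=[(c,60+0) for c in ()]
def e(a,lo,hi,sg):
    d=sg*np.gradient(a)[lo:hi];i=int(np.argmax(d));return lo+i+(0 if not 0<i<len(d)-1 or d[i-1]-2*d[i]+d[i+1]==0 else .5*(d[i-1]-d[i+1])/(d[i-1]-2*d[i]+d[i+1]))
def ln(n,P,z):
    w=p2w("wrist",P,z,s)[:,:2];vx,vy,x,y=cv2.fitLine(w.astype(np.float32),cv2.DIST_HUBER,0,.001,.001).ravel();a=np.arctan2(vy,vx)%(np.pi/2);print(n,x,y,a if a<.9 else a-np.pi/2)
ln("block near edge",[(e(g[r],214,230,1),r) for r in range(60,140)],.034)
ln("far fence outer",[(e(g[r],288,302,-1),r) for r in range(160,220)],.018)
ln("far fence inner",[(e(g[r],268,284,1),r) for r in range(160,220)],.008)
ln("left fence inner",[(c,e(g[:,c],44,56,-1)) for c in range(130,215)],.008)
cv2.drawContours(im,[c],-1,(0,255,0),1);cv2.imwrite("pics/w4b.png",cv2.resize(im[20:240,100:310],None,fx=2.7,fy=2.7,interpolation=cv2.INTER_CUBIC))
E
```

```text
block ((565.141845703125, 5.952999114990234), (43.37775802612305, 74.09828186035156), 9.268543243408203) 0.16176659646094738
block near edge 0.5449459 0.0035065422 0.16792738
far fence outer 0.6136787 -0.06797275 0.16045034
far fence inner 0.6009734 -0.06985855 0.16661096
left fence inner 0.5040667 0.035920277 0.16291791
```

View pics/w4b.png

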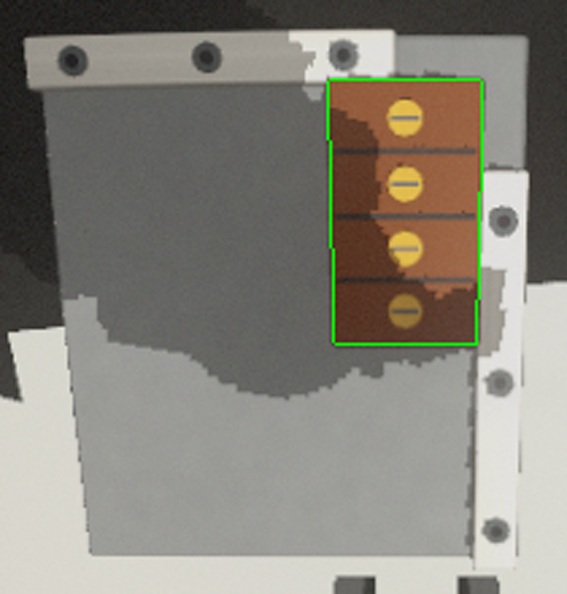

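Yaw matches the plate (0.16). To be sure it is seated I'll give it a light nudge with shut fingers, first on the right-hand end, then on the near side.

```bash
python3 -m pendant '[[-1,0,-0.004,0.05,0],[-1,0,0,0.05,0],[-1,0,0,0.03,0],[-1,0,0,0.0156,0],[-1,0.006,0,0,0],[-1,0.006,0,0,0],[-1,0,0,0,0]]'
python3 -m pendant '[[-1,0.0015,0,0,0],[-1,0.0015,0,0,0]]'
python3 -m pendant '[[-1,0.001,0,0,0],[-1,0.001,0,0,0]]'
python3 -m pendant '[[-1,0.001,0,0,0],[-1,0.001,0,0,0]]'
```

```text
clock: 10.65
tcp_pos: [0.5744, -0.047, 0.0327]
orientation: [0.001, 0.647, 0.762, 0.001]
wrist_force: [0.5, -0.6, -0.5]
finger_gap: -0.0
grip_force: 0.0
clock: 10.9
tcp_pos: [0.5732, -0.0447, 0.0317]
orientation: [0.0, 0.648, 0.762, 0.0]
wrist_force: [-0.3, -0.5, -0.8]
finger_gap: -0.0002
grip_force: 0.0
clock: 11.15
tcp_pos: [0.5728, -0.0431, 0.0313]
orientation: [0.0, 0.648, 0.762, -0.0]
wrist_force: [0.4, -4.0, 0.5]
finger_gap: 0.0
grip_force: 1.6
clock: 11.4
tcp_pos: [0.5728, -0.0429, 0.0315]
orientation: [0.002, 0.648, 0.762, -0.002]
wrist_force: [0.6, -10.3, 0.5]
finger_gap: 0.0004
grip_force: 5.0
```

```bash
python3 -m pendant '[[-1,-0.015,0,0,0],[-1,0,-0.046,0,0],[-1,0,0,0,0],[-1,0.035,0,0,0],[-1,0.031,0,0,0],[-1,0,0,0,0],[-1,0,0.006,0,0],[-1,0,0,0,0]]'
python3 -m pendant '[[-1,0,0.002,0,0],[-1,0,0.0015,0,0]]'
python3 -m pendant '[[-1,0,0.0015,0,0],[-1,0,0.001,0,0]]'
```

```text
clock: 12.4
tcp_pos: [0.5261, 0.0024, 0.0314]
orientation: [0.001, 0.648, 0.762, 0.0]
wrist_force: [-0.2, 1.0, 1.0]
finger_gap: 0.0001
grip_force: 0.0
clock: 12.65
tcp_pos: [0.5282, 0.0034, 0.0311]
orientation: [0.0, 0.648, 0.762, -0.0]
wrist_force: [-0.9, -0.4, -0.1]
finger_gap: -0.0001
grip_force: 0.0
clock: 12.9
tcp_pos: [0.5289, 0.0038, 0.031]
orientation: [-0.001, 0.648, 0.762, -0.001]
wrist_force: [-5.9, -3.5, 3.9]
finger_gap: -0.0001
grip_force: 3.5
```

```bash
python3 -m pendant '[[-1,0,0.001,0,0],[-1,0,0.001,0,0]]'
python3 -m pendant '[[-1,0,-0.012,0,0],[-1,0,-0.01,0,0],[-0.5,0,0,-0.05,0],[1,0,0,-0.05,0],[1,0,0,0,0],[1,0,0,0,0],[1,0,0,0,0]]'
python3 - <<'E'
from h import *
s=env.get_state();im=env.read_camera("wrist");top=env.read_camera("top")
np.save("s5.npy",s,allow_pickle=True)
cv2.imwrite("pics/w5.png",im[:,:,::-1]);cv2.imwrite("pics/t5.png",cv2.resize(top[120:230,170:380,::-1],None,fx=3.5,fy=3.5,interpolation=cv2.INTER_CUBIC))
hsv=cv2.cvtColor(im[:,:,::-1].copy(),cv2.COLOR_BGR2HSV)
p=w2p("wrist",[[.565,.006,.034]],s)[0].astype(int);print(p)
m=((hsv[...,1]>90)&((hsv[...,0]<25)|(hsv[...,0]>170))).astype(np.uint8);k=np.zeros_like(m);k[max(p[1]-100,0):p[1]+100,p[0]-70:p[0]+70]=1
m=cv2.morphologyEx(m*k,cv2.MORPH_CLOSE,np.ones((9,9)))
c=max(cv2.findContours(m,0,1)[0],key=cv2.contourArea)
r=cv2.minAreaRect((p2w("wrist",c.reshape(-1,2),.034,s)[:,:2]*1000).astype(np.float32));print("block",r,np.deg2rad(r[2]),s["tcp_pos"],yaw(s))
E
```

```text
clock: 13.15
tcp_pos: [0.529, 0.0039, 0.0308]
orientation: [-0.002, 0.648, 0.762, -0.003]
wrist_force: [-9.9, -4.1, 7.1]
finger_gap: -0.0004
grip_force: 5.7
clock: 14.02
tcp_pos: [0.5096, 0.0012, 0.1298]
orientation: [-0.001, 0.648, 0.762, -0.001]
wrist_force: [-0.8, -0.6, -0.9]
finger_gap: 0.0857
grip_force: 0.0
[332 204]
block ((563.1292114257812, 7.440135955810547), (46.17926788330078, 79.01043701171875), 9.297561645507812) 0.16227306312125317 [0.50962132 0.00118096 0.12980415] 1.732835315573598
```

View pics/t5.png

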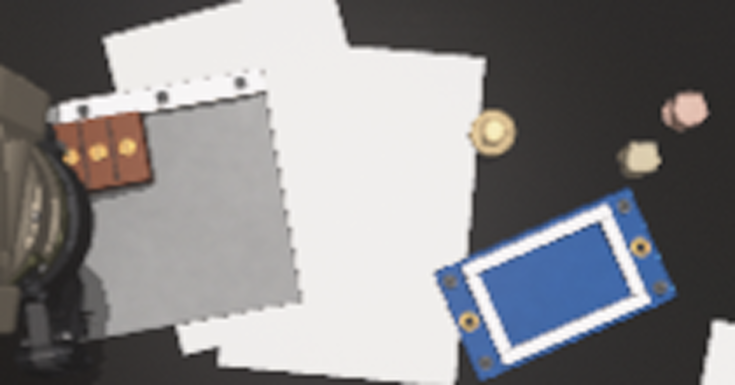

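```bash
python3 -m pendant '[[1,-0.004,0.03,0,0],[1,0,0.026,0,0],[1,0,0,0.05,0],[1,0,0,0.03,0],[1,0,0,0.012,0],[1,0,0,0.0005,0],[1,0,0,0,0]]' 45
python3 -m pendant '[[-0.3,0,0,0,0],[-0.3,0,0,0,0],[-0.3,0,0,0,0],[-0.3,0,0,0,0],[-0.3,0,0,0,0],[-0.3,0,0,0,0]]' 45
python3 -m pendant '[[-0.3,0,0,-0.02,0],[-0.3,0,0,-0.03,0],[-0.3,0,0,-0.03,0],[-0.3,0,0,-0.03,0],[-0.3,0,0,0,0]]' 45
python3 - <<'E'
from h import *
s=env.get_state();im=env.read_camera("wrist");cv2.imwrite("pics/w6.png",im[:,:,::-1]);print(s["tcp_pos"],yaw(s),s["joint_pos"])
E
```

```text
clock: 15.0
tcp_pos: [0.5677, 0.0059, 0.0398]
orientation: [0.001, 0.648, 0.762, 0.001]
wrist_force: [-0.4, 0.5, -0.0]
finger_gap: 0.0852
grip_force: 0.0
clock: 15.75
tcp_pos: [0.5648, 0.0057, 0.0394]
orientation: [-0.001, 0.648, 0.762, -0.001]
wrist_force: [-6.5, -1.5, 8.9]
finger_gap: 0.0425
grip_force: 47.7
clock: 16.38
tcp_pos: [0.5685, 0.0059, 0.1513]
orientation: [0.002, 0.648, 0.762, 0.001]
wrist_force: [0.4, 0.1, -3.2]
finger_gap: 0.043
grip_force: 46.8
[0.56846515 0.0058567  0.15132319] 1.732815757030414 [-1.30844334e-01  3.42523118e-01 -1.54971395e-01  1.06786877e+00
 -8.81841624e-05  1.27793232e+00]
```

View pics/w6.png

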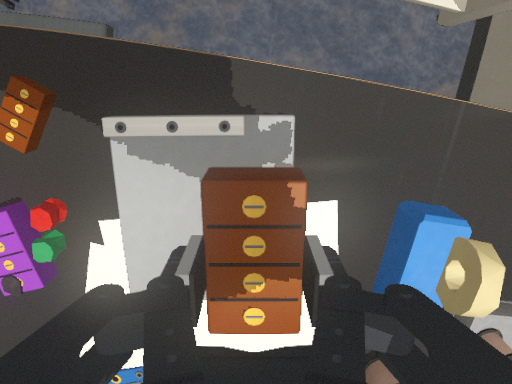

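The block is held level and centred between the pads. Now I'll carry it to a point beside the carrier where the wrist camera sees the nest.

```bash
python3 -m pendant '[[-0.3,0,0,-0.01,-0.1165],[-0.3,0,0,-0.01,-0.1165]]'
python3 -m pendant '[[-0.3,-0.05,-0.0277,0,0],[-0.3,-0.05,-0.0277,0,0],[-0.3,-0.05,-0.0277,0,0],[-0.3,-0.05,-0.0277,0,0],[-0.3,-0.05,-0.0277,0,0],[-0.3,-0.05,-0.0277,0,0],[-0.3,-0.05,-0.0277,0,0],[-0.3,0,0,0,0]]'
python3 -m pendant '[[-0.3,0,0,0,0]]'
python3 - <<'E'
from h import *
s=env.get_state();im=env.read_camera("wrist");cv2.imwrite("pics/w7.png",im[:,:,::-1]);np.save("s7.npy",s,allow_pickle=True)
print(s["tcp_pos"],yaw(s),s["orientation"])
E
```

```text
clock: 16.68
tcp_pos: [0.5654, 0.0062, 0.1669]
orientation: [-0.002, 0.553, 0.833, -0.001]
wrist_force: [0.1, -0.4, 0.0]
finger_gap: 0.0425
grip_force: 46.8
clock: 17.68
tcp_pos: [0.5206, -0.3954, 0.1659]
orientation: [-0.001, 0.557, 0.831, -0.0]
wrist_force: [-0.2, 0.7, -2.3]
finger_gap: 0.043
grip_force: 46.8
clock: 17.8
tcp_pos: [0.5214, -0.3908, 0.1666]
orientation: [-0.002, 0.555, 0.832, 0.001]
wrist_force: [-0.5, 0.9, -1.6]
finger_gap: 0.0428
grip_force: 46.8
[ 0.52144298 -0.39082757  0.16663173] 1.9650693906545043 [-1.78797741e-03  5.54914744e-01  8.31905147e-01  5.05913835e-04]
```

View pics/w7.png

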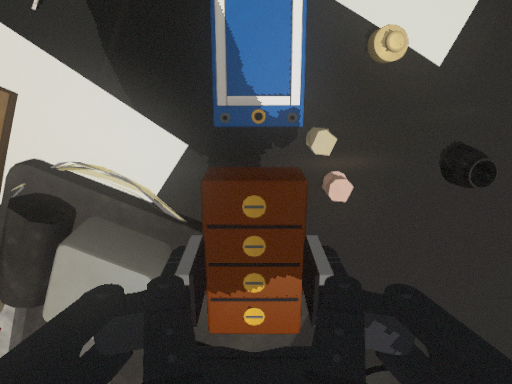

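The block hangs square in the pads. The carrier is cut off at the top of the picture: nest columns about 227–292, lower end at row 96. I have now viewed 11 pictures, one over the limit of 10, so I'll work only from numbers from here on. Next I'll step 30 mm closer and measure the nest and the block.

```bash
python3 -m pendant '[[-0.3,0.03,0,0,0],[-0.3,0,0,0,0],[-0.3,0,0,0,0]]'
python3 - <<'E'
from h import *
s=env.get_state();im=env.read_camera("wrist")[:,:,::-1].copy();np.save("s8.npy",s,allow_pickle=True);cv2.imwrite("pics/w8.png",im)
print(s["tcp_pos"],yaw(s))
hsv=cv2.cvtColor(im,cv2.COLOR_BGR2HSV)
m=((hsv[...,0]>95)&(hsv[...,0]<125)&(hsv[...,1]>110)).astype(np.uint8)
n,lab,st,ce=cv2.connectedComponentsWithStats(m)
t=np.array([np.cos(yaw(s)),np.sin(yaw(s))]);u=np.array([t[1],-t[0]])
for i in range(1,n):
    if st[i,4]<300: continue
    c=max(cv2.findContours((lab==i).astype(np.uint8),0,1)[0],key=cv2.contourArea).reshape(-1,2)
    for z in(.006,.011):
        r=cv2.minAreaRect((p2w("wrist",c,z,s)[:,:2]*1000).astype(np.float32));print(st[i],z,np.round(np.r_[r[0],r[1],r[2]],2),np.deg2rad(r[2]))
# block top face via tool-frame: top plane at tcp z+... 
M=((hsv[...,1]>90)&((hsv[...,0]<20)|(hsv[...,0]>170))).astype(np.uint8);M[:, :195]=0;M[:,315:]=0;M[:150]=0;M[345:]=0
M=cv2.morphologyEx(M,cv2.MORPH_CLOSE,np.ones((9,9)))
c=max(cv2.findContours(M,0,1)[0],key=cv2.contourArea);print("block px",cv2.boundingRect(c))
zt=s["tcp_pos"][2]-.0054
# screws: bright yellow blobs
Y=((hsv[...,0]>18)&(hsv[...,0]<32)&(hsv[...,1]>100)&(hsv[...,2]>90)).astype(np.uint8);Y[:, :235]=0;Y[:,275:]=0;Y[:185]=0
n,lab,st,ce=cv2.connectedComponentsWithStats(Y)
cc=[ce[i] for i in range(1,n) if st[i,4]>60];W=p2w("wrist",cc,zt,s)[:,:2]-s["tcp_pos"][:2]
print(np.round(cc,1).tolist());print("screws tool xy",np.round(np.c_[W@t,W@u]*1000,1).tolist())
E
```

```text
clock: 18.23
tcp_pos: [0.5115, -0.3629, 0.169]
orientation: [0.0, 0.554, 0.833, -0.0]
wrist_force: [0.9, 0.4, -0.9]
finger_gap: 0.0425
grip_force: 46.8
[ 0.51146455 -0.36288025  0.16898989] 1.9677897306828198
[ 208    0   96  161 3244] 0.006 [ 483.79 -290.72   76.08  128.46   22.73] 0.39675883775395454
[ 208    0   96  161 3244] 0.011 [ 483.79 -290.79   74.77  126.23   22.73] 0.39675966999179524
[ 224   25   65  105 6615] 0.006 [ 482.39 -286.91   51.89   82.77   22.75] 0.39698284289114383
[ 224   25   65  105 6615] 0.011 [ 482.41 -287.05   50.99   81.34   22.75] 0.396982743022603
block px (195, 167, 120, 167)
[[253.6, 206.0], [253.5, 245.6], [253.8, 282.4], [253.6, 316.0]]
screws tool xy [[26.8, 0.5], [8.7, 0.5], [-9.4, 0.6], [-27.5, 0.5]]
```

```bash
python3 -m pendant '[[-0.3,0.041,0.001,0,0],[-0.3,0.0405,0.001,0,0],[-0.3,0,0,0.04,0],[-0.3,0,0,0.04,0],[-0.3,0,0,0.029,0],[-0.3,0,0,0,0],[-0.3,0,0,0,0],[-0.3,0,0,0,0]]'
python3 - <<'E'
from h import *
s=env.get_state();d=np.array([.4824,-.2870])-s["tcp_pos"][:2];y=yaw(s)
t=np.array([np.cos(y),np.sin(y)]);u=np.array([t[1],-t[0]])
im=env.read_camera("wrist")[:,:,::-1].copy();cv2.imwrite("pics/w9.png",im)
print(s["tcp_pos"],y,d@t*1000-(-.35),d@u*1000-.5)
hsv=cv2.cvtColor(im,cv2.COLOR_BGR2HSV)
m=((hsv[...,0]>95)&(hsv[...,0]<125)&(hsv[...,1]>110)).astype(np.uint8)
n,lab,st,ce=cv2.connectedComponentsWithStats(m);print([x.tolist() for x in st[1:] if x[4]>200])
# predicted pixel outline of nest rim inner edge & of carrier far (+y) end
Y=np.array([-np.sin(.397),np.cos(.397)]);X=np.array([Y[1],-Y[0]]);c=np.array([.4824,-.2870])
P=[[*(c+a*X*.038+.068*Y),.006] for a in(-1,1)]+[[*(c+a*X*.026+.042*Y),.011] for a in(-1,1)]
print(w2p("wrist",P,s).round(1).tolist())
E
```

```text
clock: 19.27
tcp_pos: [0.4825, -0.2889, 0.0614]
orientation: [0.002, 0.555, 0.832, -0.0]
wrist_force: [0.2, -0.5, -0.3]
finger_gap: 0.0429
grip_force: 46.7
[ 0.48248117 -0.28888195  0.0613804 ] 1.965767109476793 2.1182920195090134 0.14921986397314424
[[182, 97, 143, 139, 4353], [206, 148, 96, 21, 1607], [314, 173, 8, 63, 272]]
[[180.7, 96.1], [326.1, 95.7], [204.2, 146.8], [302.9, 146.5]]
```

```bash
python3 -m pendant '[[-0.3,0.002,0,0,0],[-0.3,0,0,0.01,0],[-0.3,0,0,0.01,0],[-0.3,0,0,0,0],[-0.3,0,0,0,0]]'
python3 -m pendant '[[-0.3,0,0,0.002,0],[-0.3,0,0,0,0]]'
python3 -m pendant '[[-0.3,0,0,0.0015,0],[-0.3,0,0,0,0]]'
```

```text
clock: 19.95
tcp_pos: [0.4804, -0.2859, 0.0394]
orientation: [-0.0, 0.555, 0.832, -0.0]
wrist_force: [0.5, 0.2, -1.1]
finger_gap: 0.0423
grip_force: 46.8
clock: 20.2
tcp_pos: [0.4806, -0.2861, 0.0377]
orientation: [0.0, 0.555, 0.832, -0.0]
wrist_force: [-0.5, -0.2, -0.7]
finger_gap: 0.0424
grip_force: 46.8
clock: 20.45
tcp_pos: [0.4807, -0.2862, 0.0375]
orientation: [0.0, 0.555, 0.832, -0.0]
wrist_force: [-2.0, 1.9, 7.8]
finger_gap: 0.0428
grip_force: 47.7
```

The floor was touched at the predicted height (0.0375 m). Releasing and retreating.

```bash
python3 -m pendant '[[0,0,0,0,0],[0.3,0,0,0,0],[0.5,0,0,0,0],[0.5,0,0,-0.02,0],[0.5,0,0,-0.05,0],[0.5,0,0,-0.05,0],[0.5,-0.05,0,-0.02,0],[0.5,-0.05,0,0,0]]'
python3 -m pendant '[[0.5,0,0,0,0],[0.5,0,0,0,0]]'
python3 - <<'E'
from h import *
s=env.get_state();im=env.read_camera("wrist")[:,:,::-1].copy();cv2.imwrite("pics/w10.png",im)
print(s["tcp_pos"],s["clock"],s["wrist_force"])
hsv=cv2.cvtColor(im,cv2.COLOR_BGR2HSV)
Yb=np.array([-np.sin(.397),np.cos(.397)]);X=np.array([Yb[1],-Yb[0]]);c=np.array([.4824,-.2870])
p=w2p("wrist",[[*c,.032]],s)[0];print(p)
k=np.zeros(im.shape[:2],np.uint8);cv2.circle(k,tuple(int(v) for v in p),85,1,-1)
Y=((hsv[...,0]>18)&(hsv[...,0]<32)&(hsv[...,1]>100)&(hsv[...,2]>90)).astype(np.uint8)*k
n,lab,st,ce=cv2.connectedComponentsWithStats(Y);cc=[ce[i] for i in range(1,n) if st[i,4]>25];print(np.round(cc,1).tolist())
W=p2w("wrist",cc,.032,s)[:,:2]-c;print("screws carrier xy mm",np.round(np.c_[W@X,W@Yb]*1000,1).tolist())
M=((hsv[...,1]>90)&((hsv[...,0]<20)|(hsv[...,0]>170))).astype(np.uint8)*k
M=cv2.morphologyEx(M,cv2.MORPH_CLOSE,np.ones((9,9)));q=max(cv2.findContours(M,0,1)[0],key=cv2.contourArea)
r=cv2.minAreaRect((p2w("wrist",q.reshape(-1,2),.032,s)[:,:2]*1000).astype(np.float32));print("block",r)
m=((hsv[...,0]>95)&(hsv[...,0]<125)&(hsv[...,1]>110)).astype(np.uint8)*k
n,lab,st,ce=cv2.connectedComponentsWithStats(m)
print("blue inside/around",[x.tolist() for x in st[1:] if x[4]>40])
top=env.read_camera("top")
for l in("terminal_block","spool","brass_weight","screwdriver"):
    print(l,[(np.round(d["centre"]).tolist(),round(d["score"],2)) for d in env.recognise("top",l)])
E
```

```text
clock: 21.45
tcp_pos: [0.5208, -0.3801, 0.1796]
orientation: [0.003, 0.554, 0.832, -0.0]
wrist_force: [-0.1, -0.1, -0.4]
finger_gap: 0.064
grip_force: 0.0
clock: 21.7
tcp_pos: [0.5184, -0.3778, 0.1753]
orientation: [-0.001, 0.555, 0.832, 0.0]
wrist_force: [0.4, -0.7, -0.1]
finger_gap: 0.064
grip_force: 0.0
[ 0.51842007 -0.37778066  0.17525287] 21.7 [ 0.38530801 -0.68785727 -0.14493326]
[255.30403187  55.98769698]
[[254.3, 15.9], [254.4, 41.5], [254.4, 66.6], [254.9, 90.7], [255.4, 130.1]]
screws carrier xy mm [[-0.7, 28.5], [-0.7, 10.4], [-0.7, -7.7], [-0.4, -25.5], [0.0, -55.9]]
block ((481.22412109375, -285.7618408203125), (43.35987091064453, 75.98780059814453), 22.70797348022461)
blue inside/around [[208, 0, 94, 141, 1888], [226, 5, 62, 106, 501], [223, 6, 3, 45, 53]]
terminal_block [([330.0, 202.0], 0.94), ([240.0, 252.0], 0.82), ([186.0, 253.0], 0.76), ([326.0, 195.0], 0.42), ([210.0, 179.0], 0.27)]
spool [([281.0, 84.0], 0.55), ([330.0, 203.0], 0.38)]
brass_weight [([213.0, 180.0], 0.28), ([280.0, 85.0], 0.26)]
screwdriver [([308.0, 280.0], 0.54)]
```

```bash
python3 -c "
from workcell import env
print(env.hand_in())"
```

```text
the job is handed in; nothing more can be done
None
```

The block was pushed flush on both fences, released, and set flat in the carrier's nest about 1.5 mm off centre; nothing else was touched, and it was handed in at about 22 s, though I viewed 11 pictures, one over the limit of 10.

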